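Couple the hose-tail plug to the bench air outlet

ROBOT

A 6-joint arm with a two-finger parallel gripper is mounted at the origin on the work surface. World frame = base frame: x ahead of the robot, y to its left, z up, the work surface at z = 0. Lengths are in m, angles in rad, forces in N, time in s.
With the tool pointing down it reaches from about 0.35 to 0.975 m from the base axis. Payload 4.9 kg.
Tool frame: the origin (TCP) lies midway between the tips of the shut fingers; the grasp point (between the pads) lies 19 mm behind it; x points along the fingers, z is the direction in which the jaws open and shut, and the axes are right-handed (so a half turn about x gives the same grasp; the last joint's range is limited). The gripper opens to 85 mm and grips with 20 to 120 N. Pads are 22 mm wide; open, the fingers measure 114 mm over their backs; the gripper's body (76 mm by 85 mm) begins 54 mm behind the grasp point. The pads swing forward as they close: fully open they stand 13 mm farther back than shut.
Start: joints at [1.093, 0.053, 1.613, -0, 1.476, -0.119], TCP at [0.219, 0.585, 0.231] pointing down, gripper open.
Joint ranges: [-3.01, 3.01], [-1.01, 2.22], [0.06, 2.58], [-1.02, 4.17], [0.09, 2.62], [-3.14, 3.14]. Speed limits (rad/s): [2.57, 2.57, 3.14, 3.14, 3.14, 3.14].

INTERFACE

Orientations are given as a unit quaternion [w, x, y, z].
In Python, from rig import state, cams, sign_off gives the robot as it stands.
- The arm moves only by the tool drive_tool, never from a script. Its argument "motion" is one flat list of numbers, 5 for each row, row after row: the finger opening in mm, from 0 to 85.4, then the shift along the tool's x, y, z in mm, then the turn about the tool's x in degrees. In form: [jaw, dx, dy, dz, turn, jaw, dx, dy, dz, turn, ...]. A call has 1 to 8 rows; each row is the pose to reach, as a shift and turn from the pose commanded when the call began, along the tool's axes at that moment; what a row does not reach only later rows make up. A row lasts 1/10 s, in which the tool goes at most 50 mm and 8.59 degrees, less where a joint would pass 70% of its speed; a pose out of reach is approached as far as the arm can. A call with a gripper value outside its range is refused whole. The fingers move at their own pace and stop on an object; the grip force is fixed at half the most. Time passes only in rows, so rows that repeat a pose let the fingers close. It gives the time, the measured TCP pose, the force and the opening at its end, in the units of the state.
- state(): the state, without advancing time (a new reading comes with each control period).
- cams.grab_frame(name): name is "side" or "top" or "wrist"; returns a dict with "color" (384x512x3 uint8, red, green, blue), "z_map" (384x512 float32, m along the optical axis (not along the pixel's ray), 0 where there is no reading), "fx", "fy", "cx", "cy" (pixels), "position" and "attitude" of the camera in the world; the wrist camera has in their place "T_tool_cam" (4x4, takes a point from camera to tool coordinates, whose origin is the TCP and whose axes are the tool frame's). Camera axes: x right, y down, z forward; pixel columns grow to the right and rows downward; lengths in m; the calibration is good to about 2 mm. A picture is of the moment at which its call begins: read the wrist's pose just before it.
- sign_off(): hands the job in, once; it reports no verdict.
The state is a dict: "time_s": time; "joint_pos": joint angles; "qd": joint speeds; "joint_efforts": joint torques, N m; "ee_pos": TCP position; "orientation": TCP orientation; "contact_force": force on the tool from outside, world axes, zero at the start; "ft_torque": the same for the moment, N m; "finger_gap": opening from 0.0 (shut) to 1.0 (fully open).
Only numpy, scipy, OpenCV 4.12 (cv2) and the standard library are available. Lean on these libraries where they do the work, as an engineer would, in place of code of your own. Each camera call takes 0.05 s, during which the arm holds its last target.

TASK

Fit the steel plug with the barbed hose tail from the wooden rack to the air coupler on the bench outlet: pull the coupler's sleeve back (down) until it catches and let go of it, then push the plug straight down into the mouth until the sleeve springs forward again and locks it, and let go. Press only as hard as the spring needs, never force the plug hard against the coupler, and leave the other fittings in the rack and the glassware and things on the bench where they are.

Things in the scene. Friction and masses are not known exactly. Their poses are not given: they have to be found in the camera images.
- outlet: Bench air outlet, fixed upright: metal foot 76 mm across, column 34 mm across up to 44 mm, and on top a brass and steel quick coupler that opens upward. Origin on the bench on the coupler's vertical axis, z up. The coupler is screwed on to a height that is NOT reported: its mouth stands anywhere from 102 to 118 mm above the bench; find it by feel or by looking
- coupler_mouth (a point): Nominal mouth (top rim) of the coupler, on its axis, 110 mm above the bench; the true one is up to 8 mm higher or lower. Brass collar 36 mm across, 13 mm high; a funnel 30 mm wide narrows over 6 mm to a bore 20.6 mm wide. With the sleeve forward, jaws 14 mm below the mouth stop the plug
- coupler_sleeve (a point): Nominal middle of the ridged steel sleeve when forward (again up to 8 mm off in height): 42 mm across, 29 mm long, its top 5 mm a rim 46 mm across; it lies 13 to 42 mm below the mouth. Grip it round from above and push it down to pull it back. Below it is a stem 24 mm across
- coupler_inside (a point): Nominal top of the sprung valve in the bore (height up to 8 mm off), 29 mm below the mouth when the sleeve is back. It pushes against the plug's tip with 4 to 8 N, growing over 4 mm of travel; then the jaws close on the plug and free the sleeve; beyond, 3 mm of cushion (to about 20 N) and a hard stop. Seated, the plug's tip is 32 mm below the mouth, its shoulder 4 mm above it
- sleeve (a joint): sleeve position in m: 0 = fully forward (up), grows as it is pulled back (down) against a spring of about 5 N (forward) to 10 N (back); end of travel 0.012. Pulled beyond 0.007 and let go, it catches and stays at about 0.007 until the plug is pushed home, then springs to 0
- plug_grip (a point): centre of the grip of the plug to fit, an upright steel fitting 99 mm long, known by its barbed hose tail (15 mm across, top 35 mm above this point). Grip: cylinder 22 mm across, from 24 mm below to 14 mm above this point. Shoulder 27 mm across, underside 28 mm below, resting on the rack. Nose 19 mm across, grooved, chamfered tip 64 mm below. z up along the plug; 0.12 to 0.2 kg
- rack: Wooden block 68 x 176 x 45 mm, fixed; origin under its centre, x across, y along its row of three holes 55 mm apart. The plug and two other steel fittings (tops 24 to 31 mm above their grip centres, same grips) hang in the holes by their shoulders; the plug may be in any of the three
- blank: bystander: fitting in the rack with a plain domed top, origin at the tip of its nose
- tee: bystander: fitting in the rack with a small cross bar on top, origin at the tip of its nose
- beaker: bystander: empty glass beaker 74 mm wide, 92 mm high, origin under it
- flask: bystander: conical glass flask 80 mm wide, 119 mm high, origin under it
- reagent: bystander: white plastic bottle 68 mm wide, 150 mm high, origin under it
- spanner: bystander: steel spanner lying flat
- stopper: bystander: rubber stopper 34 mm wide, 28 mm high, origin under it
- vialbox: bystander: open cardboard box 70 x 100 x 50 mm with six white vials, origin under it
- matchbox: bystander: small cardboard box 36 x 54 x 16 mm, origin under it
- plug: the same plug as at plug_grip; origin at the tip of its nose, 64 mm below plug_grip
Not all that is in view belongs to the job. What is shaped like the plug but blue or red is not meant.

How it is judged:
By the outcome, as a careful person would: the job done as asked, in the order asked, and still so for the second after the job is handed in, with the robot touching nothing.
It also fails if it takes over 51 s, if anything falls off the work surface, if the arm or the gripper's body presses on something with over 40 N, if the wrist force passes 120 N, or if a joint passes its speed limit or range.

## Working session

There is one attempt and no reset: what is moved stays moved. The work goes in short steps, Python scripts to look and compute and a tool call to move; the robot and the scene stay as the last step left them, time stands still between calls to the robot, and variables do not carry over. Pictures are saved under pics/ and viewed, and the job is handed in when it is done.

Besides the shell and the picture viewer there is one more tool, called after "Call:" by a JSON object that holds its "op" and its "data", one argument or row to a line. drive_tool: Moves the arm, as the interface text tells. Its arguments: {"type":"object","properties":{"motion":{"type":"array"}},"required":["motion"]}

```bash
mkdir -p pics; ls; cat > h.py <<'E'
import numpy as np, cv2
from scipy.spatial.transform import Rotation as R
from rig import state, cams, sign_off
def q2R(q): return R.from_quat([q[1],q[2],q[3],q[0]]).as_matrix()
def grab(name):
    s=state(); f=cams.grab_frame(name)
    if name=='wrist':
        T=np.eye(4);T[:3,:3]=q2R(s['orientation']);T[:3,3]=s['ee_pos'];T=T@np.array(f['T_tool_cam'])
    else:
        T=np.eye(4);a=np.array(f['attitude']);T[:3,:3]=q2R(a) if a.size==4 else a;T[:3,3]=f['position']
    f['T']=T
    z=f['z_map'];v,u=np.mgrid[:z.shape[0],:z.shape[1]]
    P=np.stack([(u-f['cx'])/f['fx']*z,(v-f['cy'])/f['fy']*z,z],-1)
    f['W']=P@T[:3,:3].T+T[:3,3]; f['W'][z==0]=np.nan
    return f
def save(f,fn,crop=None,scale=1):
    im=f['color'][...,::-1]
    if crop: u0,v0,u1,v1=crop; im=im[v0:v1,u0:u1]
    cv2.imwrite(fn,cv2.resize(im,None,fx=scale,fy=scale,interpolation=cv2.INTER_CUBIC))
E
python3 - <<'E'
from h import *
import pickle
print(state())
for n in ['side','top','wrist']:
    f=grab(n); save(f,f'pics/{n}0.png',scale=1.5); pickle.dump(f,open(n+'0.pkl','wb')); print(n,f['fx'],f['T'])
E
```

```text
pics
{'time_s': 0.0, 'joint_pos': array([ 1.09299781e+00,  5.33645689e-02,  1.61430955e+00,  8.73316488e-06,
        1.47599523e+00, -1.18997497e-01]), 'qd': array([ 0.00065702,  0.00229236, -0.00154961,  0.00158863,  0.00098402,
       -0.00072298]), 'joint_efforts': array([-2.57963395e-03, -3.93651259e+01, -3.70184147e+01, -1.95406228e-04,
        6.67635089e-03,  2.03639797e-05]), 'ee_pos': array([0.21917485, 0.58463882, 0.23004895]), 'orientation': array([ 0.58054484, -0.40309598,  0.58184544,  0.40241421]), 'contact_force': array([0.90286572, 0.69395473, 1.14509449]), 'ft_torque': array([0.0023585 , 0.00292866, 0.02649498]), 'finger_gap': 1.0016483894303516}
side 354.5738765050369 [[ 0.9627221  -0.21023338  0.17020014  0.44105115]
 [-0.27039918 -0.73147116  0.62596663 -0.66063179]
 [-0.00710259 -0.64865389 -0.76105038  0.80428448]
 [ 0.          0.          0.          1.        ]]
top 371.95972483123927 [[-1.27980834e-02 -9.92902847e-01  1.18237662e-01  4.62070062e-01]
 [-9.99917908e-01  1.27817263e-02 -8.96671637e-04 -4.76519995e-02]
 [-6.20973618e-04 -1.18239432e-01 -9.92984920e-01  1.16555671e+00]
 [ 0.00000000e+00  0.00000000e+00  0.00000000e+00  1.00000000e+00]]
wrist 270.7058284191949 [[ 0.35029838  0.89553776  0.27441422  0.14942536]
 [ 0.93663643 -0.33436399 -0.10446489  0.61087848]
 [-0.00179802  0.29362024 -0.95592046  0.37374285]
 [ 0.          0.          0.          1.        ]]
```

View pics/side0.png

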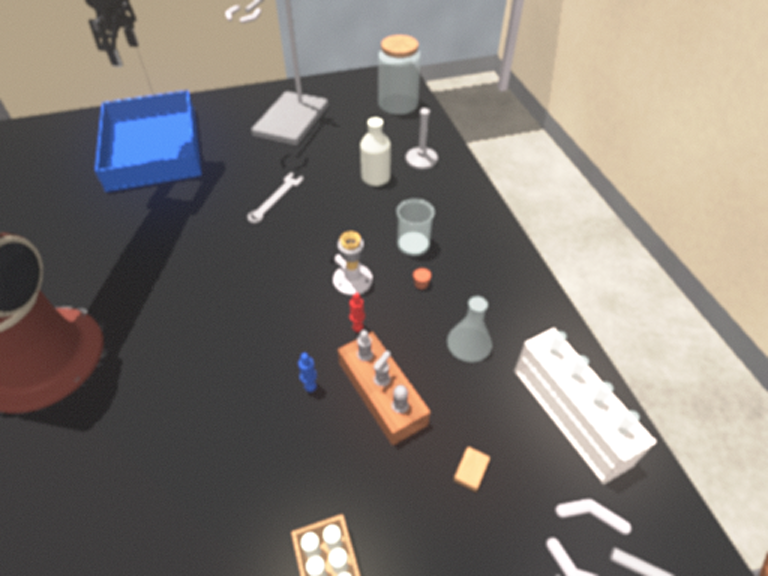

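View pics/top0.png

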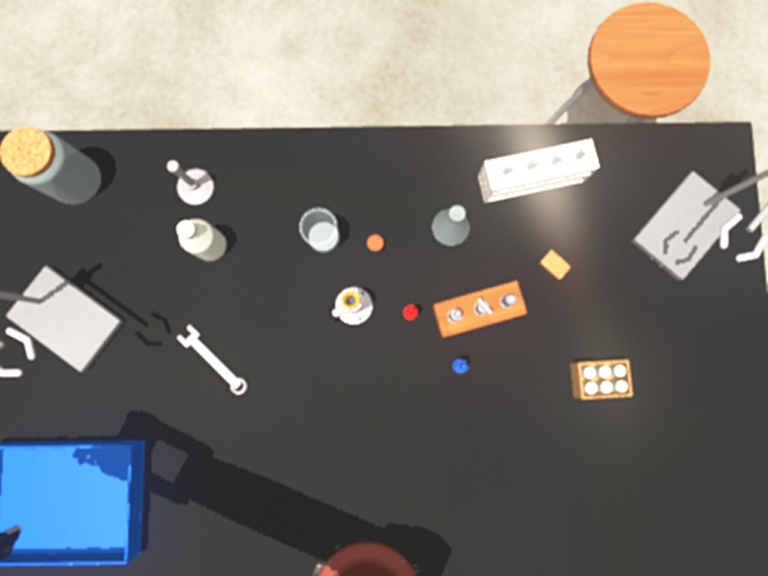

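View pics/wrist0.png

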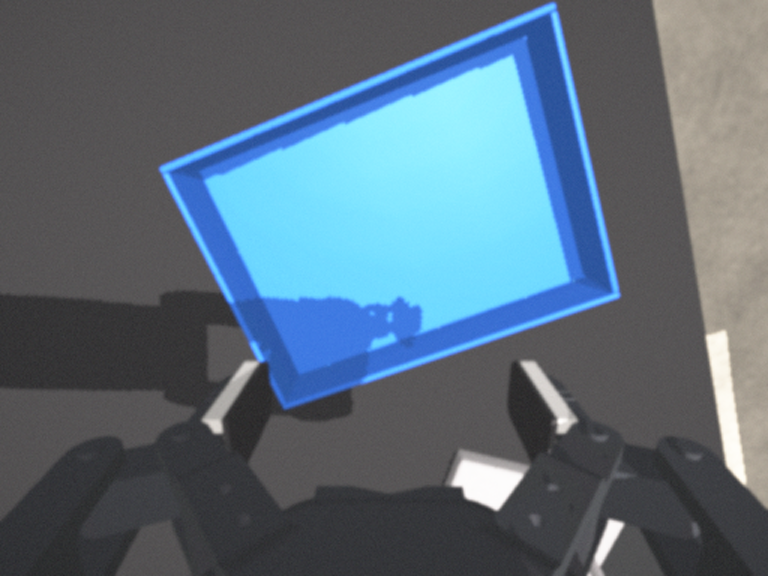

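```bash
python3 - <<'E'
from h import *
import pickle
s=pickle.load(open('side0.pkl','rb'));t=pickle.load(open('top0.pkl','rb'))
save(s,'pics/side_z.png',(195,130,325,300),4.4/1.3)
save(t,'pics/top_z.png',(190,130,360,260),4.4)
W=t['W']
for n,(u,v) in dict(f1=(303,210),f2=(321,205),f3=(339,200),blue=(306,243),red=(273,207),cup=(234,200),beaker=(213,153),flask=(300,150),stop=(250,162)).items():
    print(n,u,v,W[v,u].round(3), )
# outlet points: around foot
m=(np.abs(W[...,2]-0.11)<0.03)
m[:, :215]=0; m[:,255:]=0; m[:180]=0;m[220:]=0
p=W[m]; print('outlet hi',p.shape,p.min(0),p.max(0),np.median(p,0)); 
# rack
hsv=cv2.cvtColor(t['color'],cv2.COLOR_RGB2HSV)
mr=(np.abs(W[...,2]-0.045)<0.006); mr[:,:285]=0; mr[:,355:]=0; mr[:180]=0;mr[230:]=0
p=W[mr]; print(p.shape, np.median(p,0), cv2.minAreaRect(p[:,:2].astype(np.float32)*1000))
for u0 in (303,321,339):
    mm=W[...,2]>0.058; a=np.zeros_like(mm);a[190:222,u0-9:u0+9]=1; mm&=a; print(u0,W[mm].mean(0).round(4),W[mm][:,2].max(),mm.sum())
E
```

```text
f1 303 210 [ 0.547 -0.175  0.105]
f2 321 205 [ 0.561 -0.229  0.095]
f3 339 200 [ 0.575 -0.281  0.097]
blue 306 243 [ 0.453 -0.184  0.085]
red 273 207 [ 0.557 -0.09   0.1  ]
cup 234 200 [0.58  0.023 0.086]
beaker 213 153 [0.741 0.095 0.005]
flask 300 150 [ 0.73  -0.175  0.074]
stop 250 162 [ 0.706 -0.023  0.024]
outlet hi (198, 3) [0.55506122 0.00189282 0.08011092] [0.59853587 0.0451065  0.12210204] [0.57715911 0.02410365 0.10667996]
(1090, 3) [ 0.56256127 -0.22706356  0.04558536] ((563.6599731445312, -232.6812744140625), (67.95254516601562, 176.5183563232422), 15.105566024780273)
303 [ 0.5482 -0.1772  0.0907] 0.11069756086034221 56
321 [ 0.5624 -0.2302  0.0929] 0.10724471186032569 79
339 [ 0.5766 -0.2827  0.0876] 0.09922498916770639 60
```

View pics/side_z.png

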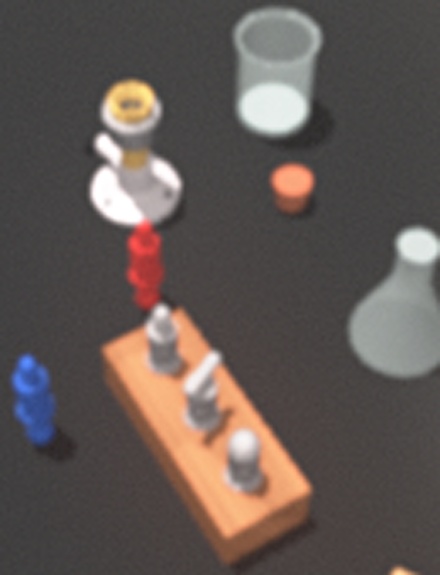

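View pics/top_z.png

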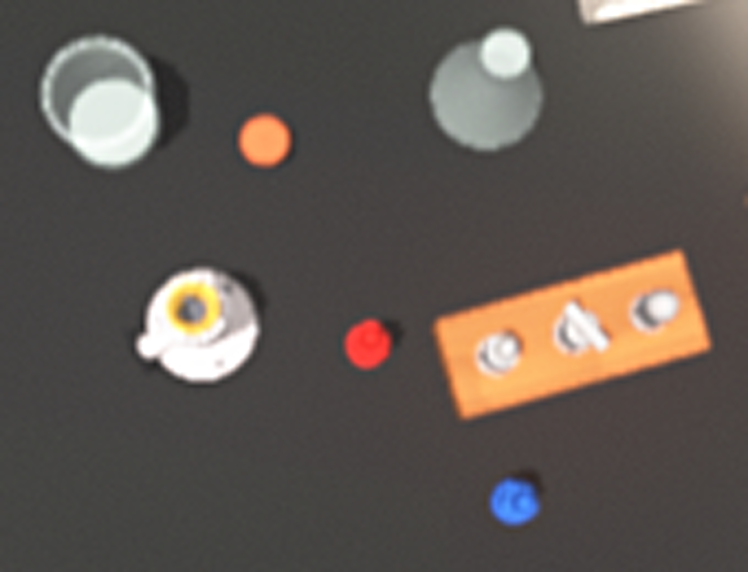

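```bash
python3 - <<'E'
from h import *
import pickle
s=state(); M=q2R(s['orientation']); print(M.round(3)); print(np.degrees(np.arctan2(M[1,2],M[0,2])))
t=pickle.load(open('top0.pkl','rb'));sd=pickle.load(open('side0.pkl','rb'))
for f in (t,sd):
    W=f['W']; m=(abs(W[...,0]-.577)<.06)&(abs(W[...,1]-.024)<.06)&(W[...,2]>.012)
    for lo,hi in ((.012,.03),(.03,.05),(.05,.07),(.07,.09),(.09,.1),(.1,.14)):
        k=m&(W[...,2]>lo)&(W[...,2]<hi); p=W[k]
        if len(p): print(lo,hi,len(p),p.min(0).round(3),p.max(0).round(3),p.mean(0).round(3))
    hsv=cv2.cvtColor(f['color'],cv2.COLOR_RGB2HSV)
    k=m&(hsv[...,1]>90)&(W[...,2]>.09); p=W[k]; print('brass',len(p),p.mean(0),np.percentile(p[:,2],[10,50,90,97]),(p.min(0)+p.max(0))/2)
m=(abs(W[...,0]-.565)<.035)&(abs(W[...,1]-.07)<.03)&(W[...,2]>.03);print(W[m].round(3)[::3])
E
```

```text
[[-0.001 -0.936  0.351]
 [-0.001  0.351  0.936]
 [-1.     0.    -0.002]]
69.43849753152422
0.012 0.03 90 [ 0.542 -0.012  0.012] [0.604 0.058 0.029] [0.566 0.016 0.015]
0.03 0.05 64 [0.543 0.014 0.031] [0.571 0.075 0.043] [0.56  0.058 0.037]
0.07 0.09 27 [0.557 0.003 0.075] [0.587 0.035 0.089] [0.577 0.023 0.085]
0.09 0.1 2 [0.58  0.023 0.09 ] [0.588 0.032 0.093] [0.584 0.027 0.092]
0.1 0.14 172 [0.555 0.002 0.1  ] [0.599 0.045 0.122] [0.577 0.024 0.11 ]
brass 75 [0.57964075 0.02281493 0.11380582] [0.10437751 0.1150361  0.11998795 0.12028171] [0.57798366 0.02270403 0.10755661]
0.012 0.03 131 [ 0.543 -0.007  0.012] [0.604 0.057 0.03 ] [0.572 0.013 0.017]
0.03 0.05 117 [0.54  0.004 0.03 ] [0.593 0.068 0.05 ] [0.568 0.026 0.039]
0.05 0.07 30 [0.565 0.006 0.05 ] [0.586 0.017 0.07 ] [0.574 0.012 0.059]
0.07 0.09 47 [ 0.555 -0.001  0.076] [0.594 0.017 0.09 ] [0.573 0.005 0.084]
0.09 0.1 42 [ 0.555 -0.001  0.091] [0.596 0.038 0.1  ] [0.574 0.01  0.095]
0.1 0.14 177 [ 0.555 -0.002  0.1  ] [0.598 0.041 0.119] [0.576 0.017 0.109]
brass 101 [0.57700556 0.02285916 0.11254418] [0.10454037 0.11377154 0.11805332 0.11863974] [0.57654853 0.02084644 0.10712921]
[[0.577 0.041 0.116]
 [0.558 0.065 0.036]
 [0.554 0.062 0.035]
 [0.544 0.059 0.037]
 [0.553 0.057 0.037]
 [0.561 0.052 0.039]
 [0.546 0.055 0.037]
 [0.555 0.053 0.036]
 [0.54  0.055 0.034]
 [0.554 0.051 0.034]
 [0.562 0.045 0.038]
 [0.556 0.046 0.034]]
```

Call:
{"op": "drive_tool", "data": {
  "motion": [85,-10,-10,-8,2,85,-10,-40,-30,6,85,-10,-80,-60,10,85,-10,-120,-90,15,85,-10,-160,-120,20,85,-10,-195,-147,24,85,-10,-230,-173,27,85,-10,-266,-200,30]
}}

```text
time_s: 0.95
ee_pos: [0.399, 0.3023, 0.2422]
orientation: [0.667, -0.237, 0.666, 0.237]
contact_force: [0.8, 0.3, 0.3]
finger_gap: 0.996
```

```bash
cat > tgt.py <<'E'
import sys
from h import *
s=state(); M=q2R(s['orientation']); 
print('t',s['time_s'],'tcp',np.array(s['ee_pos']).round(4),'yaw',np.degrees(np.arctan2(M[1,2],M[0,2])).round(2),'tilt',np.degrees(np.arccos(-M[2,0])).round(2),'F',np.array(s['contact_force']).round(1),'gap',s['finger_gap']*85.4)
if len(sys.argv)>3:
    g=np.array([float(a) for a in sys.argv[1:4]]); print('shift mm',(M.T@(g-s['ee_pos'])*1000).round(1))
E
python3 tgt.py 0.577 0.023 0.23
```

```text
t 0.95 tcp [0.399  0.3023 0.2422] yaw 39.23 tilt 0.08 F [0.8 0.3 0.3] gap 85.02330412404122
shift mm [  12.3 -328.9  -38.8]
```

Call:
{"op": "drive_tool", "data": {
  "motion": [85,0,-41,-5,3,85,0,-82,-10,6,85,0,-123,-15,9,85,0,-164,-20,12,85,0,-205,-25,16,85,0,-250,-30,20,85,0,-293,-35,24,85,0,-328,-39,24]
}}

```text
time_s: 1.75
ee_pos: [0.5772, 0.0235, 0.2422]
orientation: [0.701, -0.094, 0.701, 0.093]
contact_force: [0.4, 1.1, 0.2]
finger_gap: 0.996
```

```bash
python3 tgt.py 0.577 0.023 0.23; python3 - <<'E'
from h import *
import pickle
f=grab('wrist'); pickle.dump(f,open('wrist1.pkl','wb')); save(f,'pics/wrist1.png',scale=1.5); print(f['T'].round(3))
E
```

```text
t 1.75 tcp [0.5772 0.0235 0.2422] yaw 15.2 tilt 0.06 F [0.4 1.1 0.2] gap 85.08025188729847
shift mm [12.2 -0.4 -0.3]
[[ 0.965  0.251  0.079  0.557]
 [ 0.263 -0.922 -0.283  0.095]
 [ 0.002  0.294 -0.956  0.386]
 [ 0.     0.     0.     1.   ]]
```

View pics/wrist1.png

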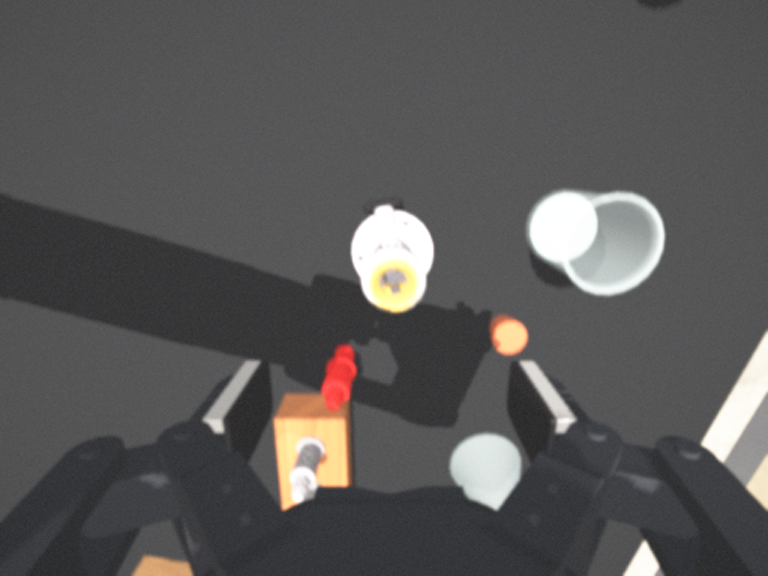

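```bash
python3 - <<'E'
from h import *
import pickle
f=pickle.load(open('wrist1.pkl','rb')); W=f['W']
m=(abs(W[...,0]-.577)<.05)&(abs(W[...,1]-.023)<.05)
hsv=cv2.cvtColor(f['color'],cv2.COLOR_RGB2HSV)
k=m&(hsv[...,1]>90)&(W[...,2]>.095); p=W[k]; print('brass',len(p),p.min(0),p.max(0),np.percentile(p[:,2],[5,25,50,75,90,97]))
for lo,hi in ((.07,.095),(.095,.106),(.106,.114),(.114,.13)):
    q=W[m&(W[...,2]>lo)&(W[...,2]<hi)]; 
    if len(q): print(lo,len(q),q.min(0).round(4),q.max(0).round(4),((q.min(0)+q.max(0))/2).round(4))
top=p[p[:,2]>np.percentile(p[:,2],97)-.003]
print(cv2.fitEllipse(top[:,:2].astype(np.float32)*1000),cv2.minEnclosingCircle(top[:,:2].astype(np.float32)*1000))
# plug
m=(abs(W[...,0]-.548)<.03)&(abs(W[...,1]+.177)<.025)&(W[...,2]>.055);q=W[m];print('plug',q.min(0),q.max(0),q.mean(0))
save(f,'pics/wz.png',(225,125,300,220),6)
E
```

```text
brass 309 [ 0.53621004 -0.00130805  0.09544666] [0.59493548 0.03511763 0.3293447 ] [0.09769591 0.11155556 0.11371772 0.11642109 0.31585283 0.32099663]
0.07 213 [0.5589 0.0105 0.0781] [0.596  0.0438 0.0948] [0.5775 0.0271 0.0864]
0.095 430 [ 0.5578 -0.0009  0.0954] [0.603  0.0445 0.106 ] [0.5804 0.0218 0.1007]
0.106 342 [ 5.584e-01 -1.000e-04  1.060e-01] [0.6024 0.0439 0.114 ] [0.5804 0.0219 0.11  ]
0.114 459 [0.5633 0.0044 0.114 ] [0.5978 0.039  0.1203] [0.5805 0.0217 0.1171]
((556.021484375, 25.827505111694336), (3.8576409816741943, 10.159308433532715), 164.7152557373047) ((546.6368408203125, 18.626235961914062), 18.36648941040039)
plug [ 0.54146931 -0.18894767  0.05508443] [ 0.56372175 -0.17002452  0.1107386 ] [ 0.55254197 -0.17597087  0.08417849]
```

View pics/wz.png

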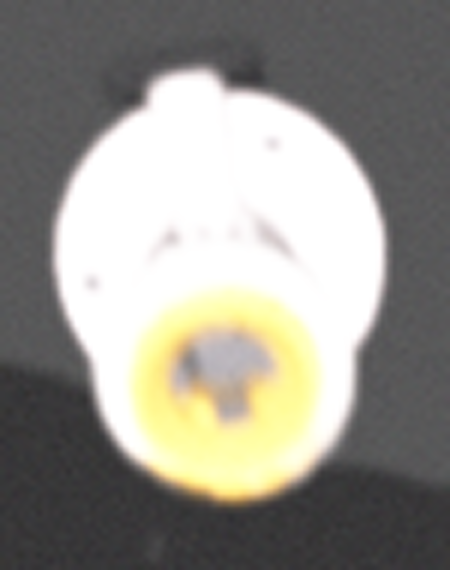

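Call:
{"op": "drive_tool", "data": {
  "motion": [85,20,-2,1,0,85,60,-2,1,0,85,100,-2,1,0,85,130,-2,1,0,85,150,-2,1,0,85,165,-2,1,0,85,172,-2,1,0,85,172,-2,1,0]
}}

```text
time_s: 2.6
ee_pos: [0.5777, 0.0246, 0.069]
orientation: [0.7, -0.095, 0.701, 0.095]
contact_force: [0.6, 0.6, 0.3]
finger_gap: 0.997
```

```bash
python3 tgt.py 0.579 0.022 0.07; python3 - <<'E'
from h import *
f=grab('side'); save(f,'pics/side2.png',(180,80,340,200),4.5)
f=grab('wrist'); save(f,'pics/wrist2.png',scale=1.5)
W=f['W'];m=(abs(W[...,0]-.579)<.05)&(abs(W[...,1]-.023)<.04)
for lo,hi in ((.07,.095),(.095,.106),(.106,.112),(.112,.13)):
    q=W[m&(W[...,2]>lo)&(W[...,2]<hi)]; 
    if len(q): print(lo,len(q),q.min(0).round(4),q.max(0).round(4),((q.min(0)+q.max(0))/2).round(4))
E
```

```text
t 2.6 tcp [0.5777 0.0246 0.069 ] yaw 15.42 tilt 0.05 F [0.6 0.6 0.3] gap 85.13024800359783
shift mm [-1.  -2.9  0.5]
0.07 2016 [0.529 0.002 0.077] [0.6288 0.0481 0.095 ] [0.5789 0.025  0.086 ]
0.095 3583 [0.529  0.0021 0.095 ] [0.6288 0.0481 0.106 ] [0.5789 0.0251 0.1005]
0.106 2124 [0.529  0.0017 0.106 ] [0.629 0.048 0.112] [0.579  0.0249 0.109 ]
0.112 4800 [0.529  0.0034 0.112 ] [0.6289 0.0513 0.13  ] [0.579  0.0274 0.121 ]
```

View pics/side2.png

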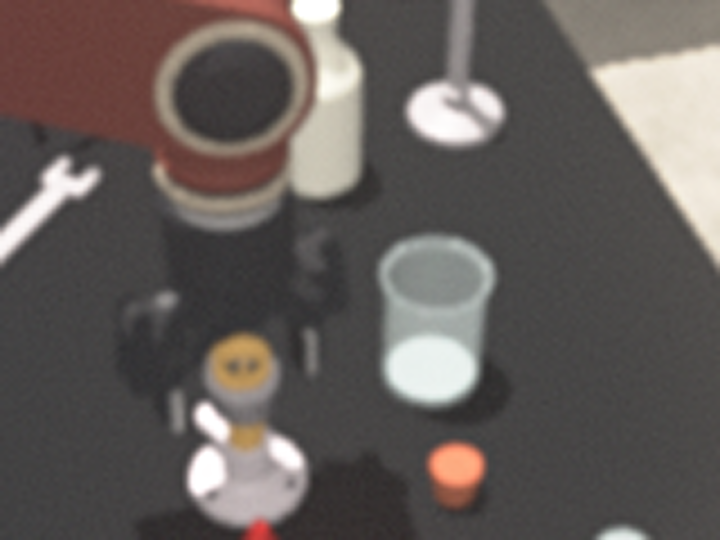

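View pics/wrist2.png

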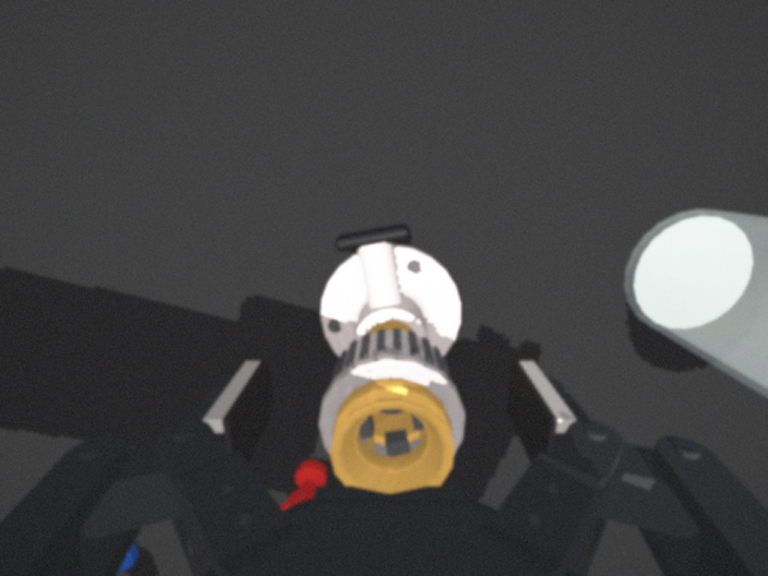

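```bash
cat > mouth.py <<'E'
from h import *
def mouth(f):
    W=f['W'];m=(abs(W[...,0]-.579)<.03)&(abs(W[...,1]-.023)<.03)
    k=m&(W[...,2]>.114)&(W[...,2]<.122); p=W[k]
    c,r=cv2.minEnclosingCircle(p[:,:2].astype(np.float32)*1000)
    print('mouth',len(p),c,r,'ext',p.min(0).round(4),p.max(0).round(4),'z hi',np.percentile(p[:,2],[50,80,90,97]).round(4))
    k=m&(W[...,2]>.085)&(W[...,2]<.107); p=W[k]
    c,r=cv2.minEnclosingCircle(p[:,:2].astype(np.float32)*1000)
    print('rim',len(p),c,r,'zmax hist',np.histogram(p[:,2],bins=np.arange(.085,.1085,.002)))
if __name__=='__main__':
    for n in ('wrist','side','top'):
        print(n); mouth(grab(n))
E
python3 mouth.py; python3 tgt.py 0.579 0.022 0.07
```

```text
wrist
mouth 2151 (579.9342651367188, 22.138254165649414) 17.797922134399414 ext [0.5629 0.0071 0.114 ] [0.5977 0.0395 0.1205] z hi [0.1177 0.1186 0.1189 0.1193]
rim 3833 (579.8814086914062, 22.378232955932617) 22.840126037597656 zmax hist (array([ 198,  179,  184,  180,  188,  239,  148,   78,  189,  728, 1522]), array([0.085, 0.087, 0.089, 0.091, 0.093, 0.095, 0.097, 0.099, 0.101,
       0.103, 0.105, 0.107]))
side
mouth 47 (576.3431396484375, 21.854467391967773) 17.272428512573242 ext [0.5608 0.0054 0.114 ] [0.5932 0.0389 0.1198] z hi [0.1167 0.1176 0.118  0.1192]
rim 142 (576.8330688476562, 21.279903411865234) 23.408708572387695 zmax hist (array([ 7,  9,  9,  8, 10, 10,  8,  5, 20, 36, 20]), array([0.085, 0.087, 0.089, 0.091, 0.093, 0.095, 0.097, 0.099, 0.101,
       0.103, 0.105, 0.107]))
top
t 2.85 tcp [0.5791 0.0247 0.0709] yaw 15.44 tilt 0.15 F [0.  0.5 0.2] gap 85.15261081818845
shift mm [ 0.9 -2.6 -0.8]Traceback (most recent call last):
  File "mouth.py", line 12, in <module>
    print(n); mouth(grab(n))
              ~~~~~^^^^^^^^^
  File "mouth.py", line 6, in mouth
    print('mouth',len(p),c,r,'ext',p.min(0).round(4),p.max(0).round(4),'z hi',np.percentile(p[:,2],[50,80,90,97]).round(4))
                                   ~~~~~^^^
    return umr_minimum(a, axis, None, out, keepdims, initial, where)
ValueError: zero-size array to reduction operation minimum which has no identity
```

```bash
cat > rel.py <<'E'
from h import *
def toolW(f):
    z=f['z_map'];v,u=np.mgrid[:z.shape[0],:z.shape[1]]
    P=np.stack([(u-f['cx'])/f['fx']*z,(v-f['cy'])/f['fy']*z,z],-1)
    T=np.array(f['T_tool_cam']); return P@T[:3,:3].T+T[:3,3]
def relmouth(x0=-.048,w=.03):
    f=cams.grab_frame('wrist'); X=toolW(f)
    m=(abs(X[...,1])<w)&(abs(X[...,2])<w)&(f['z_map']>0)&(abs(X[...,0]-x0)<.003)
    p=X[m]*1000; c,r=cv2.minEnclosingCircle(p[:,1:].astype(np.float32)); print('rel mouth y,z',np.round(c,2),'r',round(r,2),'n',len(p),'ext',p.min(0).round(1),p.max(0).round(1)); return f
if __name__=='__main__': relmouth(); relmouth()
E
python3 rel.py;python3 tgt.py 0.579 0.022 0.07
```

```text
rel mouth y,z [-2.81  0.28] r 17.65 n 1690 ext [-49.3 -18.1 -17.1] [-45.   14.6  17.7]
rel mouth y,z [-2.85  0.63] r 17.76 n 1716 ext [-49.7 -17.8 -17.1] [-45.   14.6  17.8]
t 2.95 tcp [0.5787 0.0247 0.0704] yaw 15.44 tilt 0.1 F [-0.1  0.5  0.8] gap 85.07158694238157
shift mm [ 0.4 -2.7 -0.5]
```

Call:
{"op": "drive_tool", "data": {
  "motion": [85,0,-2.5,0.4,0,60,0,-2.5,0.4,0,50,0,-2.5,0.4,0,42,0,-2.5,0.4,0,40,0,-2.5,0.4,0,40,0,-2.5,0.4,0,40,0,-2.5,0.4,0,40,0,-2.5,0.4,0]
}}

```text
time_s: 3.75
ee_pos: [0.5798, 0.0226, 0.0699]
orientation: [0.701, -0.095, 0.7, 0.095]
contact_force: [2.0, 1.0, 2.5]
finger_gap: 0.504
```

```bash
python3 rel.py; python3 tgt.py;  python3 - <<'E'
from h import *
f=grab('wrist'); save(f,'pics/wrist3.png',scale=1.5)
E
python3 tgt.py
```

```text
rel mouth y,z [1.245e+01 1.000e-02] r 29.99 n 2476 ext [-51.  -17.5 -30. ] [-45.  17.  30.]
rel mouth y,z [13.16  0.  ] r 29.94 n 2467 ext [-51.  -16.6 -29.9] [-45.   17.   29.9]
t 3.85 tcp [0.5798 0.0226 0.0699] yaw 15.45 tilt 0.1 F [2.3 2.5 3.3] gap 43.323009156156886
t 3.9 tcp [0.5798 0.0226 0.0699] yaw 15.45 tilt 0.1 F [3.2 1.9 3.2] gap 43.43923462787256
```

View pics/wrist3.png

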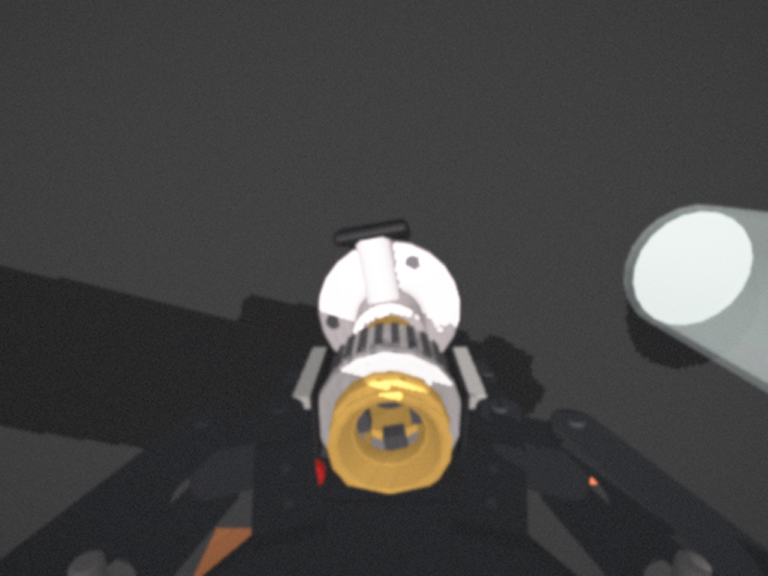

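Call:
{"op": "drive_tool", "data": {
  "motion": [40,1.5,-2.5,0.4,0,40,3,-2.5,0.4,0,40,4.5,-2.5,0.4,0,40,6,-2.5,0.4,0,40,7.5,-2.5,0.4,0,40,9,-2.5,0.4,0,40,9,-2.5,0.4,0]
}}

```text
time_s: 4.6
ee_pos: [0.5798, 0.0225, 0.0607]
orientation: [0.701, -0.093, 0.701, 0.097]
contact_force: [-1.8, 10.4, 7.3]
finger_gap: 0.503
```

```bash
python3 - <<'E'
from h import *
f=grab('wrist'); save(f,'pics/wrist4.png',scale=1.5)
E
python3 tgt.py
```

```text
t 4.65 tcp [0.5798 0.0226 0.0608] yaw 15.45 tilt 0.27 F [-0.9 10.5  5.9] gap 43.38456239130994
```

View pics/wrist4.png

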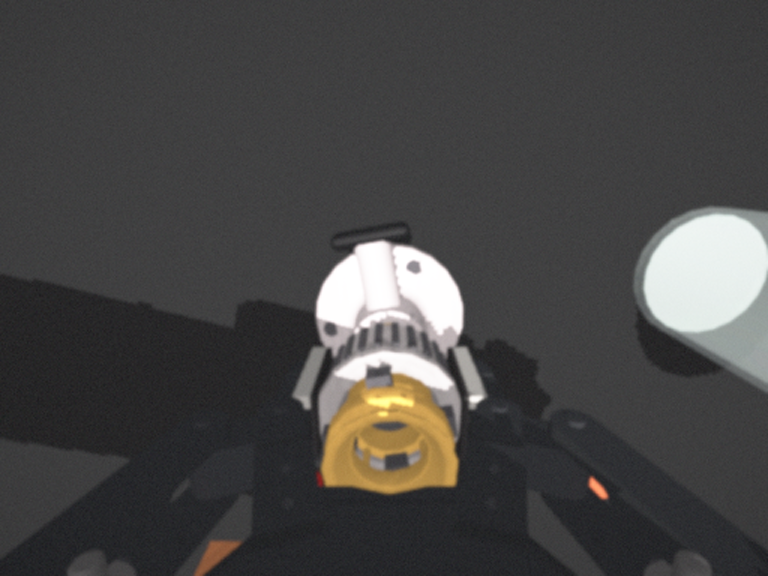

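Call:
{"op": "drive_tool", "data": {
  "motion": [40,1,0,0,0,60,1,0,0,0,85,1,0,0,0,85,1,0,0,0,85,1,0,0,0,85,1,0,0,0]
}}

```text
time_s: 5.25
ee_pos: [0.5798, 0.0199, 0.0589]
orientation: [0.7, -0.095, 0.701, 0.095]
contact_force: [-1.1, 0.3, 0.4]
finger_gap: 1.0
```

```bash
python3 - <<'E'
from h import *
from rel import toolW
f=grab('wrist'); save(f,'pics/wrist5.png',scale=1.5)
X=toolW(f)*1000; np.save('x5.npy',X)
m=(abs(X[...,1])<30)&(abs(X[...,2])<27)&(f['z_map']>0)
p=X[m]; print(np.histogram(p[:,0],bins=np.arange(-66,-30,2)))
E
python3 tgt.py
```

```text
(array([   0,    0,  196, 1065,  287,  561, 1267,  463,  311,  151,  290,
        151,  587, 1760,  461,  252,  133]), array([-66, -64, -62, -60, -58, -56, -54, -52, -50, -48, -46, -44, -42,
       -40, -38, -36, -34, -32]))
t 5.3 tcp [0.5799 0.0199 0.059 ] yaw 15.42 tilt 0.04 F [ 0.3 -0.2 -0.2] gap 84.95763188645378
```

View pics/wrist5.png

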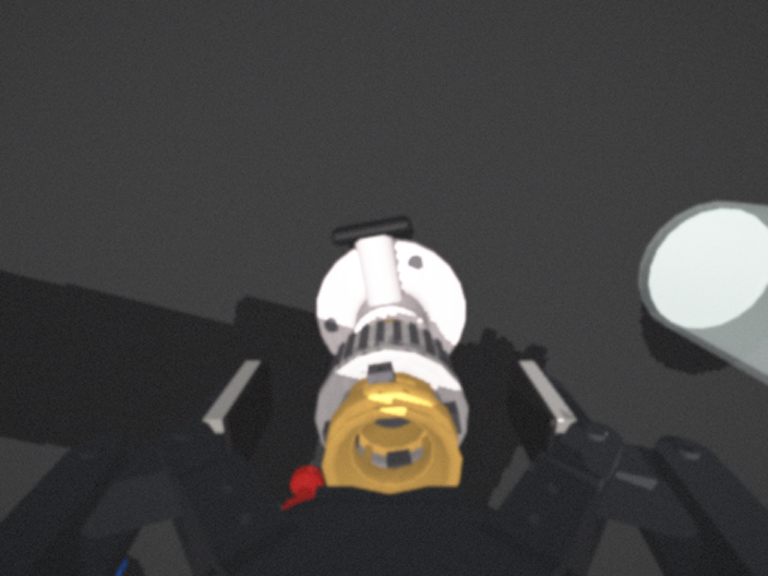

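Call:
{"op": "drive_tool", "data": {
  "motion": [85,-30,0,0,0,85,-75,0,0,0,85,-110,-10,-5,0,85,-135,-45,-20,0,85,-141,-85,-37,0,85,-141,-125,-55,0,85,-141,-160,-71,0,85,-141,-182,-80,0]
}}

```text
time_s: 6.1
ee_pos: [0.5508, -0.1792, 0.2005]
orientation: [0.701, -0.095, 0.701, 0.094]
contact_force: [0.1, 1.4, -0.3]
finger_gap: 0.996
```

```bash
python3 - <<'E'
from h import *
import pickle
f=grab('wrist'); f=grab('wrist'); save(f,'pics/wrist6.png',scale=1.5); pickle.dump(f,open('w6.pkl','wb'))
E
python3 tgt.py
```

```text
t 6.2 tcp [ 0.5509 -0.1794  0.2003] yaw 15.2 tilt 0.04 F [1.  0.1 0.8] gap 85.13066731389334
```

View pics/wrist6.png

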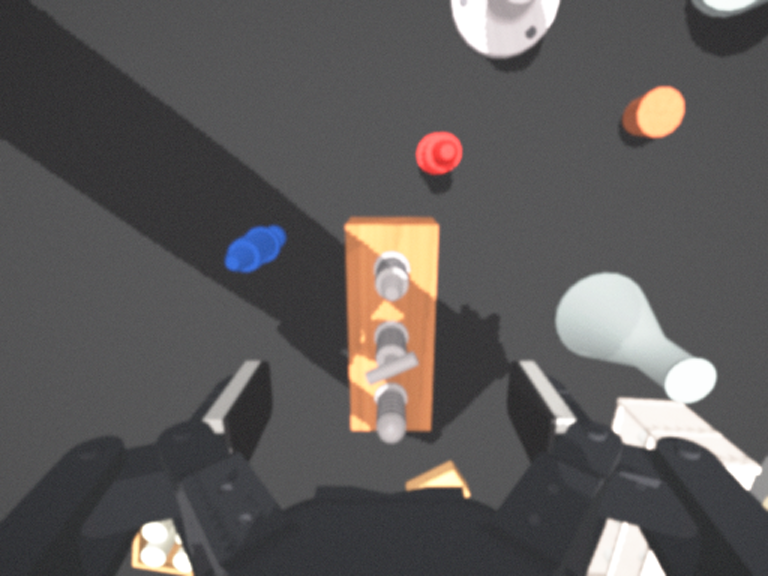

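```bash
python3 - <<'E'
from h import *
from rel import toolW
import pickle
f=pickle.load(open('w6.pkl','rb')); save(f,'pics/w6z.png',(220,130,310,310),3.3)
X=toolW(f)*1000; W=f['W']
for n,(u0,v0,u1,v1) in dict(f1=(246,165,276,203),f2=(244,212,280,257),f3=(246,255,274,297)).items():
    s=np.zeros(W.shape[:2],bool); s[v0:v1,u0:u1]=1
    zz=W[...,2]; p=X[s&(zz>.052)]; zw=W[s&(zz>.052)]
    print(n,'ztop',np.percentile(zw[:,2],[90,97,99.5]).round(4))
    for lo,hi in ((.052,.066),(.066,.08),(.08,.088),(.088,.096),(.096,.112)):
        q=p[(zw[:,2]>lo)&(zw[:,2]<hi)]
        if len(q)>5: print(lo,hi,len(q),'y',q[:,1].min().round(1),q[:,1].max().round(1),'z',q[:,2].min().round(1),q[:,2].max().round(1), 'circ',[np.round(a,1) for a in cv2.minEnclosingCircle(q[:,1:].astype(np.float32))])
E
```

```text
f1 ztop [0.1086 0.1095 0.1103]
0.052 0.066 53 y 2.3 10.9 z -8.8 12.7 circ [array([2.7, 1.9]), np.float64(10.7)]
0.066 0.08 61 y 3.1 11.0 z -8.6 12.3 circ [array([3.5, 1.9]), np.float64(10.5)]
0.08 0.088 113 y -9.2 10.5 z -9.2 12.9 circ [array([0. , 1.7]), np.float64(11.1)]
0.088 0.096 118 y -10.1 10.5 z -9.0 11.7 circ [array([-0.2,  1.4]), np.float64(10.8)]
0.096 0.112 182 y -6.8 6.6 z -4.9 8.5 circ [array([-0.4,  1.5]), np.float64(7.0)]
f2 ztop [0.105  0.1055 0.106 ]
0.052 0.066 83 y -53.5 -44.1 z -9.2 12.5 circ [array([-52.9,   1.6]), np.float64(10.9)]
0.066 0.08 104 y -52.6 -44.0 z -8.9 12.2 circ [array([-52.1,   1.7]), np.float64(10.6)]
0.08 0.088 121 y -59.0 -43.9 z -9.7 11.5 circ [array([-53.7,   0.9]), np.float64(11.0)]
0.088 0.096 96 y -59.4 -44.7 z -8.5 11.3 circ [array([-54.7,   1.4]), np.float64(10.7)]
0.096 0.112 364 y -65.2 -43.7 z -15.1 19.0 circ [array([-54.7,   1.7]), np.float64(17.9)]
f3 ztop [0.0972 0.0982 0.105 ]
0.052 0.066 105 y -107.3 -98.9 z -8.6 12.0 circ [array([-106.7,    1.7]), np.float64(10.3)]
0.066 0.08 140 y -110.1 -98.8 z -9.5 12.8 circ [array([-109.1,    1.6]), np.float64(11.2)]
0.08 0.088 83 y -111.0 -98.6 z -9.0 12.3 circ [array([-108.8,    1.6]), np.float64(10.9)]
0.088 0.096 194 y -118.1 -99.3 z -8.9 12.1 circ [array([-109.6,    1.6]), np.float64(10.7)]
0.096 0.112 100 y -115.6 -63.0 z -13.0 7.5 circ [array([-88.7,  -2.8]), np.float64(27.4)]
```

View pics/w6z.png

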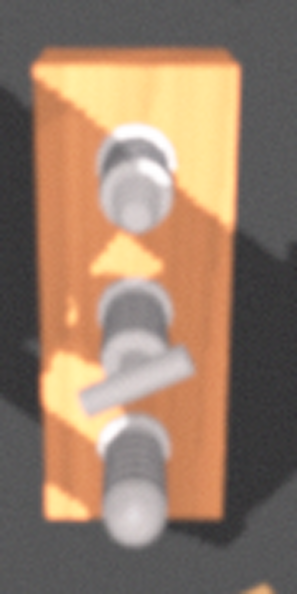

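Call:
{"op": "drive_tool", "data": {
  "motion": [85,10,0,1.6,0,70,50,0,1.6,0,60,90,0,1.6,0,60,115,0,1.6,0,60,130,0,1.6,0,60,138,0,1.6,0,60,142,0,1.6,0,60,142,0,1.6,0]
}}

```text
time_s: 7.0
ee_pos: [0.5537, -0.1761, 0.059]
orientation: [0.701, -0.095, 0.7, 0.095]
contact_force: [0.6, -0.1, 0.3]
finger_gap: 0.702
```

```bash
python3 - <<'E'
from h import *
from rel import toolW
f=grab('wrist'); f=grab('wrist'); save(f,'pics/wrist7.png',scale=1.5)
X=toolW(f)*1000; W=f['W']
zz=W[...,2]; m=(abs(X[...,1])<20)&(abs(X[...,2])<17)&(zz>.075)&(zz<.115)
p=X[m];zw=zz[m]
for lo,hi in ((.075,.08),(.08,.088),(.088,.096),(.098,.112)):
    q=p[(zw>lo)&(zw<hi)]
    if len(q)>5: print(lo,hi,len(q),'circ',[np.round(a,1) for a in cv2.minEnclosingCircle(q[:,1:].astype(np.float32))])
E
python3 tgt.py
```

```text
0.075 0.08 198 circ [array([-2.9, -3.1]), np.float64(11.1)]
0.08 0.088 598 circ [array([-4.4, -3.1]), np.float64(11.4)]
0.088 0.096 564 circ [array([-4.2, -3.4]), np.float64(10.9)]
0.098 0.112 838 circ [array([-4.3, -3.2]), np.float64(6.7)]
t 7.1 tcp [ 0.5542 -0.1765  0.0599] yaw 15.45 tilt 0.16 F [ 1.2 -0.4 -0.6] gap 60.04294820648304
```

View pics/wrist7.png

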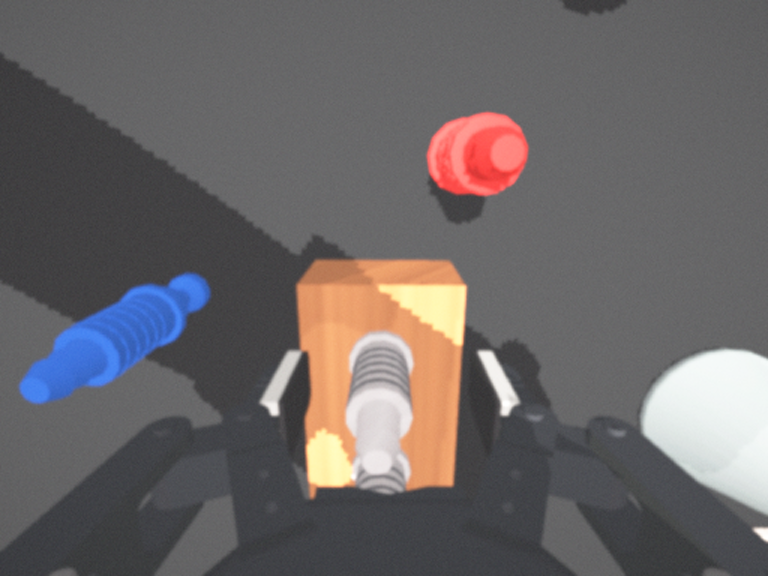

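Call:
{"op": "drive_tool", "data": {
  "motion": [60,0,-2,-1.6,0,60,0,-3.5,-3.2,0,60,0,-3.5,-3.2,0,60,0,-3.5,-3.2,0]
}}

```text
time_s: 7.5
ee_pos: [0.5509, -0.1806, 0.0586]
orientation: [0.701, -0.095, 0.701, 0.095]
contact_force: [0.9, 0.1, 0.0]
finger_gap: 0.706
```

```bash
cat > plugrel.py <<'E'
from h import *
from rel import toolW
import sys
f=grab('wrist'); save(f,'pics/%s.png'%sys.argv[1],scale=1.5)
X=toolW(f)*1000
xl=[float(a) for a in sys.argv[2:]] or [-17,-22,-30,-38,-52]
m=(abs(X[...,1])<20)&(abs(X[...,2])<(11.9 if len(sys.argv)<3 else 14))&(f['z_map']>0)
p=X[m]
for hi,lo in zip(xl[:-1],xl[1:]):
    q=p[(p[:,0]>lo)&(p[:,0]<hi)]
    if len(q)>5: print(lo,hi,len(q),'circ',[np.round(a,1) for a in cv2.minEnclosingCircle(q[:,1:].astype(np.float32))],'z',q[:,2].min().round(1),q[:,2].max().round(1),'y',q[:,1].min().round(1),q[:,1].max().round(1))
print('top x',np.percentile(p[:,0],[.5,2]))
E
python3 plugrel.py w8; python3 tgt.py
```

```text
-22 -17 208 circ [array([0.5, 0.4]), np.float64(11.0)] z -10.5 11.4 y -0.9 10.3
-30 -22 772 circ [array([-1. ,  0.7]), np.float64(11.2)] z -10.5 11.6 y -9.0 10.1
-38 -30 426 circ [array([-0.6,  1. ]), np.float64(10.7)] z -9.7 11.1 y -7.2 9.9
-52 -38 945 circ [array([-0.7,  0.8]), np.float64(7.0)] z -5.9 7.3 y -5.8 6.0
top x [-100.45845173  -99.36760881]
t 7.55 tcp [ 0.5509 -0.1805  0.0585] yaw 15.43 tilt 0.01 F [-0.  -0.1 -0.1] gap 60.095908120705225
```

Call:
{"op": "drive_tool", "data": {
  "motion": [60,0,-0.6,0.7,0,45,0,-0.6,0.7,0,35,0,-0.6,0.7,0,28,0,-0.6,0.7,0,15,0,-0.6,0.7,0,15,0,-0.6,0.7,0,15,0,-0.6,0.7,0,15,0,-0.6,0.7,0]
}}

```text
time_s: 8.35
ee_pos: [0.5519, -0.1808, 0.0585]
orientation: [0.701, -0.095, 0.701, 0.095]
contact_force: [0.7, 0.4, 0.2]
finger_gap: 0.239
```

```bash
python3 plugrel.py w9; python3 tgt.py
```

```text
-22 -17 238 circ [array([0.3, 0.1]), np.float64(15.7)] z -11.8 11.9 y -11.8 11.0
-30 -22 849 circ [array([0.4, 0. ]), np.float64(15.7)] z -11.8 11.9 y -11.7 11.0
-38 -30 681 circ [array([-0.1,  0.1]), np.float64(16.4)] z -11.8 11.9 y -11.8 11.3
-52 -38 1341 circ [array([-0. , -0.2]), np.float64(16.9)] z -11.9 11.9 y -12.5 12.2
top x [-100.35094057  -99.32511129]
t 8.4 tcp [ 0.5519 -0.1808  0.0585] yaw 15.44 tilt 0.02 F [-0.3 -0.7  0.8] gap 20.1055634112178
```

View pics/w9.png

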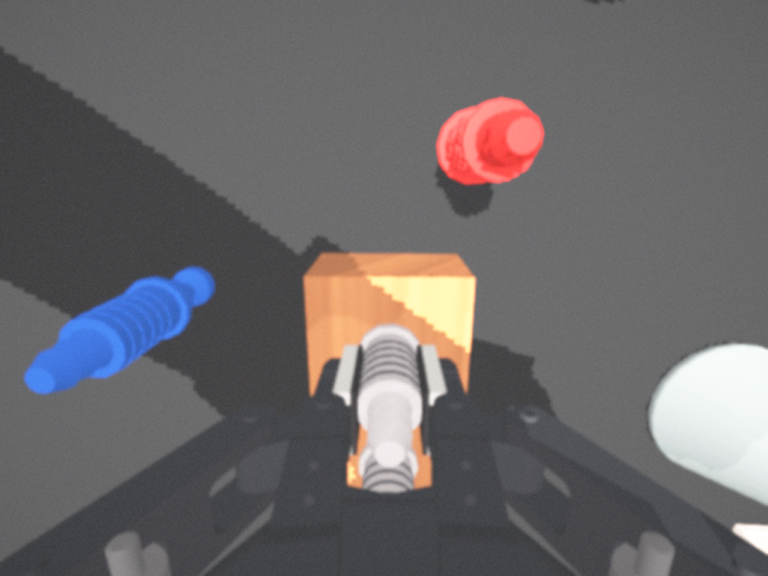

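Call:
{"op": "drive_tool", "data": {
  "motion": [15,-5,0,0,0,15,-15,0,0,0,15,-35,0,0,0,15,-65,0,0,0,15,-100,0,0,0,15,-135,0,0,0,15,-155,0,0,0,15,-160,0,0,0]
}}

```text
time_s: 9.2
ee_pos: [0.5533, -0.1815, 0.2228]
orientation: [0.703, -0.096, 0.699, 0.094]
contact_force: [-0.8, -0.2, -0.8]
finger_gap: 0.239
```

```bash
python3 tgt.py 0.5799 0.0220 0.2185
```

```text
t 9.2 tcp [ 0.5533 -0.1815  0.2228] yaw 15.44 tilt 0.39 F [-0.8 -0.2 -0.8] gap 20.37705312245245
shift mm [  3.9 189.   79.8]
```

Call:
{"op": "drive_tool", "data": {
  "motion": [15,0,15,6,0,15,0,45,19,0,15,0,80,34,0,15,0,115,49,0,15,0,150,64,0,15,0,175,74,0,15,0,188,79,0,15,0,188,79,0]
}}

```text
time_s: 10.0
ee_pos: [0.5769, 0.0233, 0.2166]
orientation: [0.7, -0.096, 0.702, 0.096]
contact_force: [-0.4, -0.8, -1.2]
finger_gap: 0.235
```

```bash
python3 tgt.py 0.5799 0.0220 0.2185; python3 - <<'E'
from h import *
f=grab('wrist'); save(f,'pics/w10.png',scale=1.5)
f=grab('side'); save(f,'pics/s10.png',(180,60,340,200),4.2)
E
python3 tgt.py 0.5799 0.0220 0.2185
```

```text
t 10.0 tcp [0.5769 0.0233 0.2166] yaw 15.6 tilt 0.17 F [-0.4 -0.8 -1.2] gap 20.104766794066297
shift mm [-1.9 -2.1  2.5]
t 10.1 tcp [0.5773 0.0211 0.2173] yaw 15.45 tilt 0.1 F [ 0.3 -0.3 -1.5] gap 20.23836948775712
shift mm [-1.2  0.2  2.7]
```

View pics/w10.png

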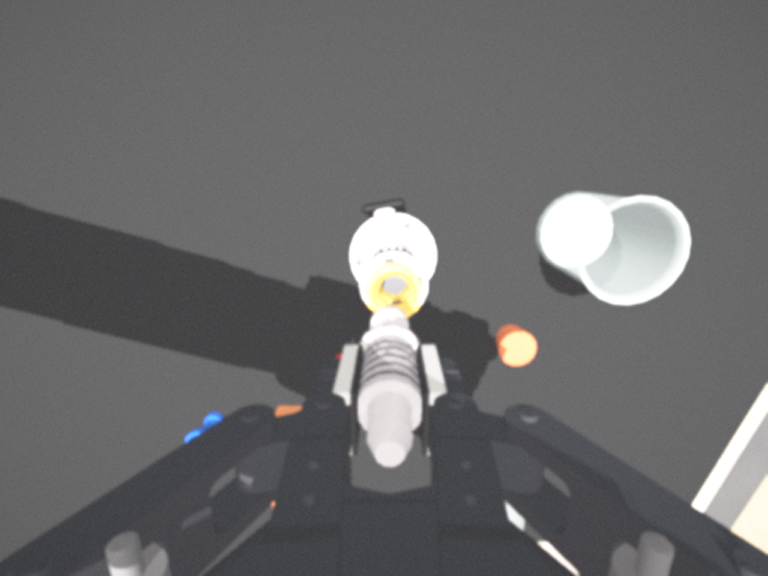

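View pics/s10.png

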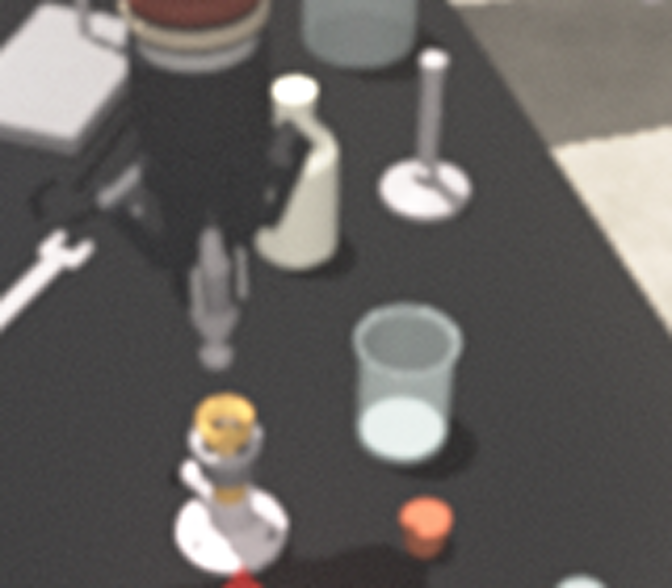

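Call:
{"op": "drive_tool", "data": {
  "motion": [15,8,0,1,0,15,20,0,2,0,15,30,0,2.5,0,15,37,0,2.5,0,15,40,0,2.5,0,15,40,0,2.5,0]
}}

```text
time_s: 10.7
ee_pos: [0.5798, 0.0221, 0.1774]
orientation: [0.7, -0.095, 0.701, 0.095]
contact_force: [0.2, -0.4, -1.4]
finger_gap: 0.238
```

```bash
cat > both.py <<'E'
from h import *
from rel import toolW
import sys
f=cams.grab_frame('wrist');f=grab('wrist'); save(f,'pics/%s.png'%sys.argv[1],scale=1.5)
X=toolW(f)*1000; s=state(); xm=(s['ee_pos'][2]-.1185)*1000
def circ(m,n):
    q=X[m&(f['z_map']>0)]
    if len(q)>5: print(n,len(q),[np.round(a,2) for a in cv2.minEnclosingCircle(q[:,1:].astype(np.float32))],'y',q[:,1].min().round(1),q[:,1].max().round(1),'z',q[:,2].min().round(1),q[:,2].max().round(1),'x',np.percentile(q[:,0],[1,50,99]).round(1))
c=(abs(X[...,1])<16)
circ(c&(abs(X[...,2])<9)&(X[...,0]<-40)&(X[...,0]>-60),'tail')
hsv=cv2.cvtColor(f['color'],cv2.COLOR_RGB2HSV)
circ((abs(X[...,1])<30)&(abs(X[...,2])<23)&(abs(X[...,0]-xm)<3),'mouth')
circ((abs(X[...,1])<30)&(abs(X[...,2])<30)&(abs(X[...,0]-xm-19.5)<3),'rim')
# nose / shoulder visible parts of plug below
for a,b in ((10,18),(20,28),(28,36),(36,44)): circ(c&(abs(X[...,2])<16)&(X[...,0]>a)&(X[...,0]<b),'plug%d'%a)
E
python3 both.py w11; python3 tgt.py .5799 .0220 .1745
```

```text
tail 828 [array([-0.3 ,  0.48]), np.float64(6.75)] y -6.0 6.1 z -6.1 6.8 x [-51.5 -48.2 -40.2]
mouth 463 [array([-0.18,  0.13]), np.float64(17.47)] y -11.8 17.2 z -17.0 16.8 x [58.3 60.  63. ]
rim 581 [array([-0.18,  0.02]), np.float64(22.89)] y -13.5 22.5 z -22.9 22.7 x [77.5 79.6 82.1]
plug10 54 [array([ 4.38, -0.14]), np.float64(11.95)] y 3.4 12.3 z -12.0 11.8 x [10.1 11.  12.9]
plug28 12 [array([ 3.18, -0.8 ]), np.float64(3.64)] y 2.4 4.0 z -4.4 2.8 x [35.4 35.8 36. ]
plug36 228 [array([-0.33,  0.34]), np.float64(9.23)] y -1.4 8.2 z -8.9 9.6 x [36.1 39.2 43.9]
t 10.8 tcp [0.5804 0.0221 0.1786] yaw 15.44 tilt 0.03 F [ 0.2 -0.6 -1.8] gap 20.276736261443926
shift mm [ 4.1  0.  -0.6]
```

View pics/w11.png

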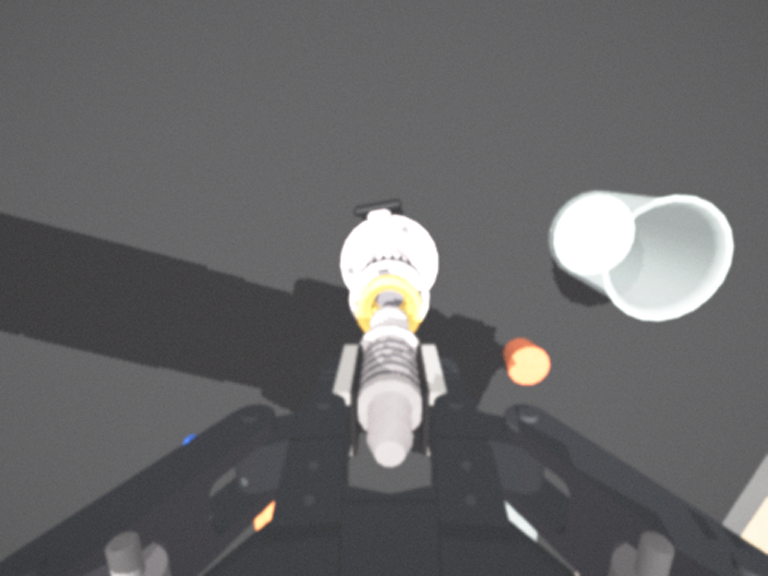

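Call:
{"op": "drive_tool", "data": {
  "motion": [15,3,0,-0.2,0,15,6,0,-0.2,0,15,9,0,-0.2,0,15,12,0,-0.2,0,15,14,0,-0.2,0,15,16,0,-0.2,0,15,16,0,-0.2,0]
}}

```text
time_s: 11.5
ee_pos: [0.5798, 0.0221, 0.1619]
orientation: [0.7, -0.095, 0.701, 0.095]
contact_force: [1.2, -0.7, -1.6]
finger_gap: 0.235
```

```bash
python3 both.py w12; python3 tgt.py .5799 .0220 .139
```

```text
tail 826 [array([-0.7 ,  0.36]), np.float64(6.75)] y -5.3 5.9 z -6.1 6.8 x [-51.4 -48.1 -40.2]
mouth 527 [array([-0.3 ,  0.26]), np.float64(17.41)] y -8.9 16.5 z -17.1 17.1 x [41.  43.9 46.7]
rim 633 [array([-0.07,  0.27]), np.float64(22.86)] y -11.9 22.7 z -22.2 22.9 x [61.5 63.6 66.1]
plug10 55 [array([ 4.62, -0.12]), np.float64(11.87)] y 3.5 12.2 z -12.0 11.7 x [10.1 11.1 12.7]
plug28 10 [array([2.82, 0.62]), np.float64(4.28)] y 2.4 4.6 z -3.6 4.9 x [34.8 35.7 36. ]
plug36 438 [array([ 0.33, -0.14]), np.float64(17.31)] y -8.9 16.0 z -15.8 15.7 x [36.3 42.5 44. ]
t 11.6 tcp [0.58   0.0221 0.1623] yaw 15.44 tilt 0.0 F [-0.3 -0.3 -2.2] gap 20.32189040148098
shift mm [23.3 -0.1 -0.2]
```

Call:
{"op": "drive_tool", "data": {
  "motion": [15,2,0,0,0,15,4,0,0,0,15,6,0,0,0,15,8,0,0,0,15,10,0,0,0,15,11,0,0,0,15,12,0,0,0]
}}

```text
time_s: 12.3
ee_pos: [0.58, 0.0221, 0.1502]
orientation: [0.701, -0.095, 0.701, 0.095]
contact_force: [-0.5, 0.3, -1.8]
finger_gap: 0.238
```

```bash
python3 tgt.py .5799 .0220 .139
```

```text
t 12.3 tcp [0.58   0.0221 0.1502] yaw 15.44 tilt 0.01 F [-0.5  0.3 -1.8] gap 20.31628516295044
shift mm [11.2 -0.1 -0.1]
```

No contact force; tip is ~18 mm deep in the bore. Continuing.

Call:
{"op": "drive_tool", "data": {
  "motion": [15,2,0,0,0,15,4,0,0,0,15,6,0,0,0,15,8,0,0,0,15,9,0,0,0,15,10,0,0,0,15,10,0,0,0]
}}

```text
time_s: 13.0
ee_pos: [0.5799, 0.0221, 0.1401]
orientation: [0.701, -0.095, 0.701, 0.095]
contact_force: [0.0, -0.4, -1.0]
finger_gap: 0.235
```

```bash
python3 both.py w13; python3 tgt.py .5799 .0220 .139
```

```text
tail 824 [array([-0.35,  0.2 ]), np.float64(6.9)] y -5.3 6.5 z -6.2 6.9 x [-51.6 -48.2 -40.1]
mouth 428 [array([0.18, 0.03]), np.float64(17.33)] y -2.3 17.4 z -17.3 17.3 x [20.6 22.1 24.6]
rim 811 [array([0.21, 0.19]), np.float64(22.7)] y -10.7 22.7 z -22.3 22.7 x [38.7 41.7 44. ]
plug10 53 [array([4.1 , 0.14]), np.float64(12.18)] y 3.5 12.3 z -12.0 12.3 x [10.  11.1 12.8]
plug20 551 [array([3.03, 0.16]), np.float64(16.34)] y -2.3 15.9 z -16.0 16.0 x [20.7 22.7 28. ]
plug28 158 [array([ 7.63, -0.02]), np.float64(15.85)] y 0.2 16.0 z -15.9 15.8 x [28.  29.2 35.9]
plug36 304 [array([ 9.7, -0.2]), np.float64(16.91)] y -3.5 16.0 z -16.0 15.9 x [36.3 41.1 43.2]
t 13.1 tcp [0.5801 0.0221 0.1403] yaw 15.45 tilt 0.0 F [-0.1 -1.1 -2.3] gap 20.0220250292495
shift mm [ 1.3 -0.  -0.2]
```

Call:
{"op": "drive_tool", "data": {
  "motion": [15,0.7,0,0,0,15,1.4,0,0,0,15,2,0,0,0,15,2.5,0,0,0,15,2.5,0,0,0]
}}

```text
time_s: 13.6
ee_pos: [0.5801, 0.0221, 0.138]
orientation: [0.701, -0.095, 0.701, 0.095]
contact_force: [-1.0, -0.4, 1.0]
finger_gap: 0.235
```

Call:
{"op": "drive_tool", "data": {
  "motion": [15,0.7,0,0,0,15,1.3,0,0,0,15,1.3,0,0,0]
}}

```text
time_s: 13.9
ee_pos: [0.5802, 0.022, 0.1372]
orientation: [0.701, -0.095, 0.701, 0.095]
contact_force: [-2.0, -0.2, 4.8]
finger_gap: 0.239
```

```bash
python3 both.py w14; python3 tgt.py .5799 .0220 .139
```

```text
tail 836 [array([-0.54,  0.4 ]), np.float64(6.94)] y -5.5 6.0 z -6.1 6.9 x [-51.5 -48.1 -40.1]
mouth 406 [array([ 1.38, -0.08]), np.float64(17.03)] y -0.9 16.9 z -17.1 16.9 x [17.4 19.  21.3]
rim 909 [array([ 0.29, -0.04]), np.float64(22.68)] y -9.7 22.7 z -22.7 22.6 x [35.6 38.6 40.5]
plug10 81 [array([ 5.09, -0.14]), np.float64(15.67)] y 0.6 15.1 z -15.6 15.3 x [10.  11.7 18. ]
plug20 346 [array([ 7.36, -0.15]), np.float64(15.54)] y -0.9 16.0 z -15.6 15.4 x [20.  24.4 27.7]
plug28 37 [array([8.88, 0.63]), np.float64(15.06)] y 0.9 15.9 z -14.4 15.6 x [28.1 29.7 35.9]
plug36 286 [array([10.87, -0.15]), np.float64(16.53)] y -1.5 16.0 z -15.9 15.7 x [36.2 38.5 43.2]
t 14.0 tcp [0.5802 0.0221 0.137 ] yaw 15.44 tilt 0.03 F [-1.8  0.2  5.3] gap 20.350404198919513
shift mm [-2.   0.  -0.3]
```

View pics/w14.png

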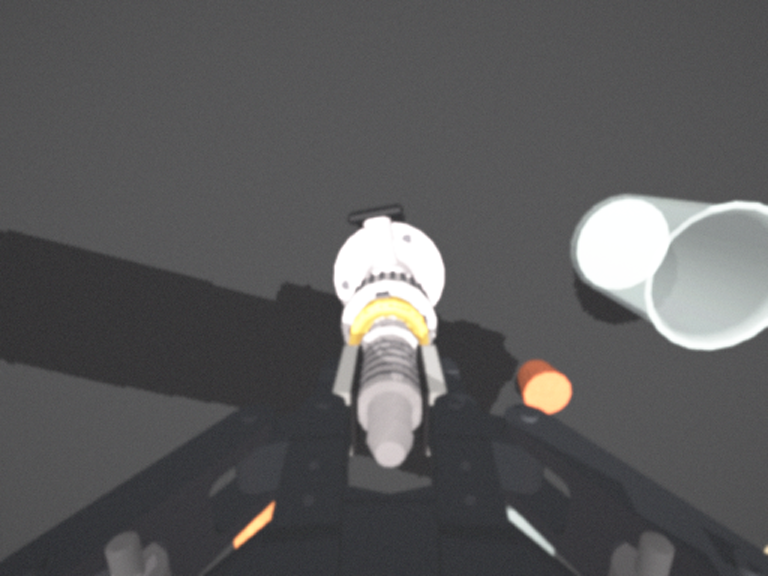

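Call:
{"op": "drive_tool", "data": {
  "motion": [15,0.5,0,0,0,15,1,0,0,0,15,1,0,0,0]
}}

```text
time_s: 14.3
ee_pos: [0.5802, 0.0221, 0.1359]
orientation: [0.701, -0.095, 0.701, 0.095]
contact_force: [-1.5, 0.2, 6.1]
finger_gap: 0.234
```

```bash
python3 both.py w15 | grep -E 'mouth|rim'; python3 tgt.py .5799 .0220 .139
```

```text
mouth 403 [array([ 1.73, -0.05]), np.float64(16.95)] y -0.2 17.4 z -17.0 16.8 x [16.2 17.6 20.1]
rim 932 [array([ 0.26, -0.  ]), np.float64(22.73)] y -8.9 22.8 z -22.5 22.5 x [35.3 37.3 39.4]
t 14.4 tcp [0.5802 0.022  0.1358] yaw 15.44 tilt 0.02 F [-2.7  0.5  4.5] gap 20.416880296364123
shift mm [-3.2  0.  -0.3]
```

Call:
{"op": "drive_tool", "data": {
  "motion": [15,0.4,0,0,0,15,0.8,0,0,0,15,0.8,0,0,0]
}}

```text
time_s: 14.7
ee_pos: [0.5802, 0.0221, 0.1351]
orientation: [0.701, -0.095, 0.701, 0.095]
contact_force: [-2.2, -0.2, 5.1]
finger_gap: 0.241
```

```bash
python3 both.py w16 | grep -E 'mouth|rim'; python3 tgt.py .5799 .0220 .139
```

```text
mouth 399 [array([ 2.38, -0.07]), np.float64(16.8)] y -0.3 17.1 z -16.9 16.7 x [15.3 16.9 19.4]
rim 939 [array([0.37, 0.09]), np.float64(22.77)] y -8.4 22.6 z -22.4 22.4 x [34.7 36.5 38.7]
t 14.8 tcp [0.5802 0.0221 0.1351] yaw 15.44 tilt 0.02 F [-2.5  0.   5.9] gap 20.25274549576002
shift mm [-3.9  0.  -0.3]
```

Call:
{"op": "drive_tool", "data": {
  "motion": [15,0.3,0,0,0,15,0.6,0,0,0,15,0.6,0,0,0]
}}

```text
time_s: 15.1
ee_pos: [0.5802, 0.0221, 0.1346]
orientation: [0.701, -0.095, 0.701, 0.095]
contact_force: [-2.2, -0.7, 6.0]
finger_gap: 0.237
```

```bash
python3 both.py w17 | grep -E 'mouth|rim'; python3 tgt.py .5799 .0220 .139
```

```text
mouth 403 [array([ 2.66, -0.14]), np.float64(16.81)] y 0.1 17.2 z -16.9 16.6 x [14.7 16.5 19. ]
rim 936 [array([0.6 , 0.08]), np.float64(22.69)] y -7.9 22.7 z -22.4 22.2 x [34.  35.9 38. ]
t 15.2 tcp [0.5802 0.0221 0.1346] yaw 15.44 tilt 0.03 F [-2.5  0.9  5.6] gap 20.33322481292261
shift mm [-4.4  0.  -0.3]
```

Call:
{"op": "drive_tool", "data": {
  "motion": [15,0.3,0,0,0,15,0.6,0,0,0,15,0.6,0,0,0]
}}

```text
time_s: 15.5
ee_pos: [0.5802, 0.0221, 0.1334]
orientation: [0.701, -0.095, 0.7, 0.095]
contact_force: [-0.8, 0.5, 3.7]
finger_gap: 0.241
```

```bash
python3 both.py w18 | grep -E 'mouth|rim'; python3 tgt.py .5799 .0220 .139
```

```text
mouth 400 [array([2.61, 0.33]), np.float64(17.0)] y 0.5 16.8 z -16.7 17.3 x [12.5 15.3 17.8]
rim 48 [array([10.72, -1.19]), np.float64(19.79)] y 1.1 22.1 z -20.9 18.5 x [31.6 36.4 37.4]
t 15.6 tcp [0.5803 0.0221 0.1335] yaw 15.44 tilt 0.04 F [-0.4 -0.2  3.8] gap 20.294199767210078
shift mm [-5.5 -0.  -0.4]
```

Force dropped and the rim left its caught position: check by picture.

```bash
python3 - <<'E'
from h import *
f=grab('side'); save(f,'pics/s18.png',(180,60,340,200),4.2)
E
```

```text
(no output)
```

View pics/w18.png

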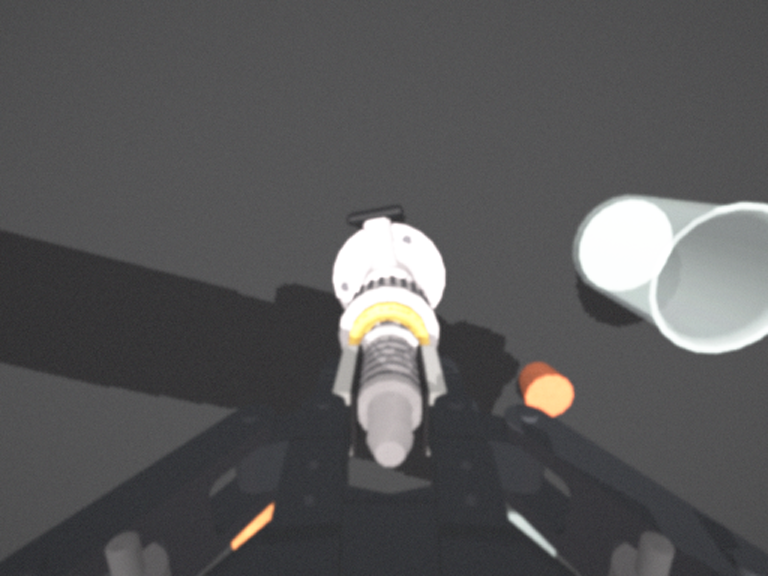

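View pics/s18.png

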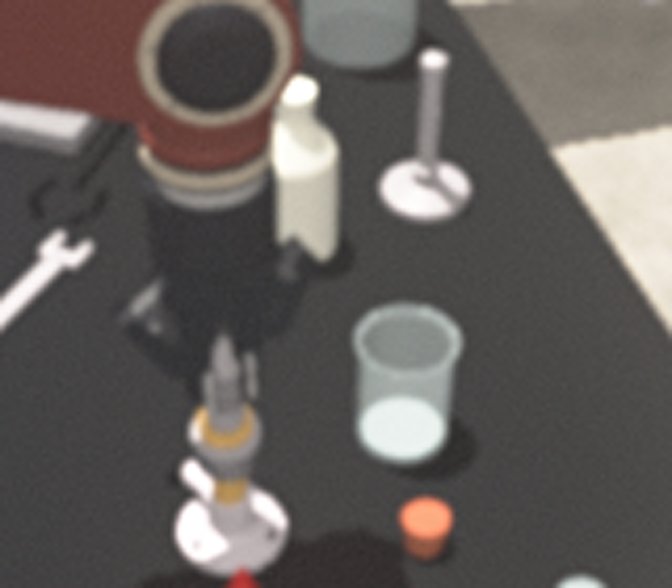

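Call:
{"op": "drive_tool", "data": {
  "motion": [25,0,0,0,0,35,0,0,0,0,50,0,0,0,0,60,0,0,0,0,60,0,0,0,0]
}}

```text
time_s: 16.15
ee_pos: [0.5799, 0.0221, 0.1333]
orientation: [0.701, -0.095, 0.701, 0.095]
contact_force: [0.2, 0.9, -0.2]
finger_gap: 0.704
```

Call:
{"op": "drive_tool", "data": {
  "motion": [60,-5,0,0,0,60,-20,0,0,0,60,-45,0,0,0,60,-75,0,0,0,60,-100,0,0,0,60,-110,0,0,0,60,-110,0,0,0]
}}

```text
time_s: 16.85
ee_pos: [0.5812, 0.022, 0.2466]
orientation: [0.702, -0.095, 0.699, 0.095]
contact_force: [-0.4, 0.5, 0.7]
finger_gap: 0.701
```

```bash
python3 tgt.py; python3 - <<'E'
from h import *
f=grab('side'); save(f,'pics/s19.png',(180,80,340,300),2.7)
W=f['W']
f=grab('wrist'); save(f,'pics/w19.png',scale=1.5); W=f['W']
m=(abs(W[...,0]-.58)<.03)&(abs(W[...,1]-.022)<.03)&(W[...,2]>.08)&(W[...,2]<.2)
print(np.histogram(W[m][:,2],bins=np.arange(.08,.196,.004))); 
for lo,hi in ((.096,.108),(.114,.121),(.128,.16),(.165,.19)):
    q=W[m&(W[...,2]>lo)&(W[...,2]<hi)]; print(lo,len(q),q.min(0).round(4),q.max(0).round(4), cv2.minEnclosingCircle(q[:,:2].astype(np.float32)*1000))
E
python3 tgt.py
```

```text
t 16.85 tcp [0.5812 0.022  0.2466] yaw 15.45 tilt 0.29 F [-0.4  0.5  0.7] gap 59.889934328911295
(array([ 19,  14,  17,   6,   1,  26, 379,  54,  70, 225,  16, 114,  17,
        27,   9,  29,  33,   8,  39,  34, 163,  89,  21,  33,  39,  78,
        75,   0]), array([0.08 , 0.084, 0.088, 0.092, 0.096, 0.1  , 0.104, 0.108, 0.112,
       0.116, 0.12 , 0.124, 0.128, 0.132, 0.136, 0.14 , 0.144, 0.148,
       0.152, 0.156, 0.16 , 0.164, 0.168, 0.172, 0.176, 0.18 , 0.184,
       0.188, 0.192]))
0.096 406 [0.5576 0.0021 0.0964] [0.6027 0.0447 0.108 ] ((580.4768676757812, 21.67025375366211), 23.066570281982422)
0.114 252 [0.5633 0.0086 0.1143] [0.5976 0.0387 0.1202] ((580.2823486328125, 21.63768196105957), 17.34109115600586)
0.128 196 [0.5695 0.0202 0.1283] [0.5909 0.0327 0.1599] ((580.2510986328125, 22.9991397857666), 10.994667053222656)
0.165 284 [0.5712 0.0154 0.165 ] [0.5887 0.0301 0.1861] ((580.1025390625, 22.728622436523438), 9.51362133026123)
t 16.95 tcp [0.5796 0.0221 0.2427] yaw 15.44 tilt 0.06 F [ 0.2 -1.1 -1.3] gap 59.91336989653871
```

View pics/w19.png

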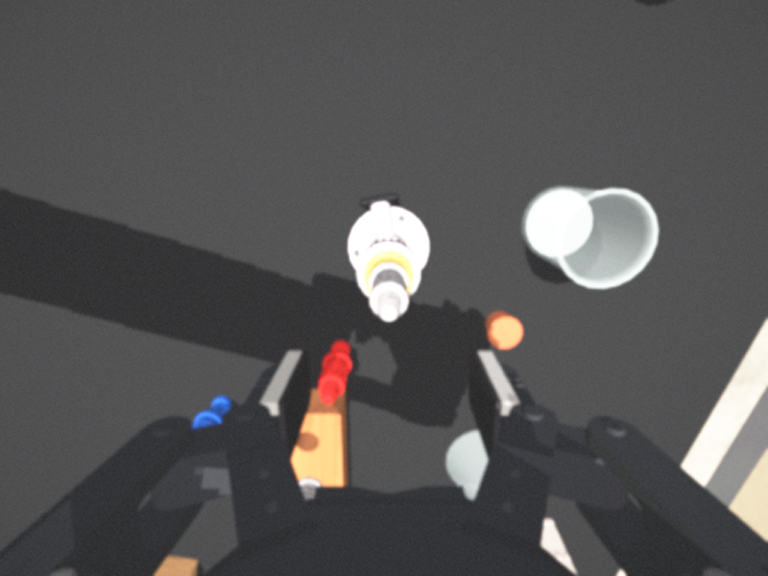

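View pics/s19.png

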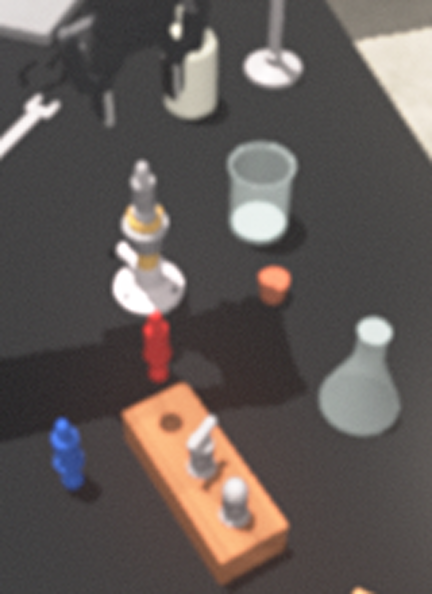

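```bash
python3 -c "
from rig import sign_off
print(sign_off())"
```

```text
the job is handed in; nothing more can be done
None
```

The plug with the barbed hose tail is seated and locked in the air coupler, and I handed the job in at about 17 s of the 51 s allowed.

- **Sleeve:** I gripped it from above, pushed it down about 10 mm and let go. The camera showed it caught about 7 mm back.
- **Plug:** I took it from the rack hole nearest the outlet, lined it up with the mouth using the wrist camera, and lowered it in small steps. The valve spring showed about 7–8 N. The force then dropped and the sleeve sprang forward.
- **Last checks, gripper open and about 60 mm above the plug:**
  - The sleeve rim stands 13 mm below the mouth, which is fully forward.
  - The plug's top is at about 186 mm, against 185.5 mm expected when seated. It is upright on the coupler's axis to about 1 mm.
  - The two other fittings, the two decoys, the glassware and the stopper look undisturbed in the views I took. The vial box, matchbox and far end of the spanner were not in the final pictures, but the arm was never commanded near them.
- **Disagreements and slips:**
  - The fixed top and side cameras read 2–4 mm differently in x from the wrist camera. I used the wrist camera.
  - The arm was a few millimetres off its commanded position after fast moves, so I corrected before gripping.
  - I applied one 2.5 mm sideways shift twice, which put about 10 N of side load on the sleeve while pushing it back. It went when I let go.

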